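Build up a shim stack, pressing each shim flat

ROBOT

A 6-joint arm with a two-finger parallel gripper is mounted at the origin on a cart in front of the work surface, level with it; the furniture and walls round the work are solid. World frame = base frame: x ahead of the robot, y to its left, z up, the work surface at z = 0. Lengths are in m, angles in rad, forces in N, time in s.
With the tool pointing down it reaches from about 0.2 to 0.875 m from the base axis. Payload 3.4 kg.
Tool frame: the origin (TCP) lies at the very end of the fingers, on their centre line; the grasp point (between the pads) lies bot.hold_point_z behind it (bot.hold_point_z is the distance from the TCP to the grasp point, in m); z points along the fingers, y is the line along which they close (so a half turn about z gives the same grasp; the last joint's range is limited). The gripper opens to 94 mm and grips with 3 to 60 N. Pads are 16 mm wide; open, the fingers measure 119 mm over their backs; the gripper's body (75 mm by 177 mm) begins 78 mm behind the grasp point.
Start: joints at [1.143, 0.276, 1.505, -0, 1.361, -0.121], TCP at [0.174, 0.548, 0.205] pointing down, gripper open.
Joint ranges: [-2.89, 2.89], [-0.75, 2.08], [0.22, 2.7], [-1.18, 4.32], [0.11, 2.71], [-2.7, 2.7]. Speed limits (rad/s): [2.57, 2.57, 3.14, 3.14, 3.14, 3.14].

INTERFACE

Orientations are given as a unit quaternion [x, y, z, w].
In Python, from station import bot, cams, finish_job, trace gives the robot as it stands.
- The arm moves only by the tool apply_moves, never from a script. Its argument "deltas" is a list of rows, each a list of 5 numbers: the shift along the world's x, y, z in m, then the turn about the world's z in rad, then the closure, from -1 (fully open) to 1 (shut). In form: [[dx, dy, dz, turn, gripper], ...]. A call has 1 to 10 rows; each row shifts and turns the commanded pose from where the row before left it; what a row does not reach is not made up. A row lasts 1/8 s, in which the tool goes at most 62.5 mm and 10.7 degrees, less where a joint would pass 70% of its speed; a pose out of reach is approached as far as the arm can. A call is refused whole if a number of a shift passes 0.0625 or a number of a turn 0.188, either way. A call with a gripper value outside its range is refused whole. The fingers move at their own pace and stop on an object; the grip force is fixed at half the most. Time passes only in rows, so rows that do not move let the fingers close. It gives the time, the measured TCP pose, the force, the opening and the grip force at its end, in the units of the state.
- bot.observe(): the state, without advancing time (a new reading comes with each control period).
- cams.camera(name): name is "scene" or "top" or "wrist"; returns a dict with "image" (480x640x3 uint8, red, green, blue), "camera_matrix" (3x3 intrinsics, pixels), "eye" and "orientation" of the camera in the world. Camera axes: x right, y up, looking along -z (the intrinsics and any distortion apply to the point x, -y, -z); pixel columns grow to the right and rows downward; lengths in m; the calibration is good to about 2 mm. A picture is of the moment at which its call begins. There is no depth.
- finish_job(): hands the job in; it is judged then, once.
Trained networks look in the newest picture that a camera, given by its name, has taken for a name from the list of things; names that differ only in an ending like _2 or _b are one class to them, and where a whole thing is asked for, a point or a joint stands for the part that bears it (a point fixed in the world has none). Each returns a list of dicts, best first, with "p" (0 to 1); they miss things now and then, are a little off and sometimes report something else, mostly with a low value. They report only what shows in the picture. A call takes as long as a camera call. They do not tell look-alikes from the thing itself.
- trace(name, camera): "pixels" (480x640 bool, what is visible of it) and "uv" ([column, row] in pixels, amid what is visible of it).
The state is a dict: "clock": time; "joint_pos": joint angles; "qvel": joint speeds; "joint_torque": joint torques, N m; "position": TCP position; "orientation": TCP orientation; "contact_force": force on the tool from outside, world axes, zero at the start; "moment": the same for the moment, N m; "opening": finger opening in m; "gripper_force": force on a finger pad.
Only numpy, scipy, OpenCV 4.12 (cv2) and the standard library are available. Lean on these libraries where they do the work, as an engineer would, in place of code of your own. Each camera call takes 0.05 s, during which the arm holds its last target. There are 200 camera calls.

TASK

Build the packing in the sprung stacking fixture: lay the thick shim plate flat on its seat, then the thin one, now standing in the wooden rack, flat on top, both centred lengthwise. A plate tends to hang up on the sprung cheek, so press each one down from above with the fingertips, hand let go of it, firmly but not violently, until you feel it lie solidly flat; do this for the thick one before the thin one goes on. Leave the stamp block and the jar where they are.

Things in the scene. Friction and masses are not known exactly. Their poses are not given: they have to be found in the camera images.
- fixture: Grey steel stacking fixture fixed to the bench, base plate 90 x 120 x 8 mm. Origin: centre of its underside; x along its channel, y across, z up. Raised seat in the middle, fixed fence at +y (inner face y = +23.5 mm), sprung cheek at -y, spring housing 48 mm high at y = -58 to -48 mm. The channel's +x and -x ends are open: room for fingers beside the seat, down to the base plate.
- mouth (a point): Centre of the channel's mouth, 75 mm above the fixture's origin. Fence and cheek are each 36 mm long along x, with vertical inner faces up to z = 60 mm, then lips that lean outwards to z = 75 mm, where the empty mouth is about 53 mm wide.
- cheek (a joint): How far the sprung cheek is pushed outwards (to -y), m, 0 to 0.009. At 0 its inner face is at y = -20.5 mm of the fixture. It pushes back with about 2 N at the thick plate (0.002) and 3 N at the thin one (0.004). A plate not pressed down hangs there or sinks slowly; a tilted one can catch halfway and take up to 20 N to go on.
- seat_top (a point): Centre of the seat's top face, 30 mm above the fixture's origin; axes as the fixture's. The thick plate's centre, when flat, is 8 mm above this point; the thin one's, on top of it, 20.5 mm.
- seat: The raised seat, 40 mm along x, 38 along y, top at z = 30 mm, on a firm rubber cushion that gives 1 mm for each 25 N pressed on it (at most 4 mm). Its origin is the fixture's.
- shim_thick: Thick aluminium shim plate, 60 x 46 x 16 mm (its x, y, z), about 0.12 kg, two dark dots on each face. Origin: the plate's centre. Starts flat on the bench. Goes into the channel with its x along the fixture's x, either way round, either face up; its ends overhang the seat by 10 mm and the cheek and fence by 12 mm, so it can be held by its ends, 60 mm apart.
- shim_thin: Thin aluminium shim plate, 60 x 48 x 9 mm (its x, y, z), about 0.08 kg, dotted like the thick one. Origin: the plate's centre. Starts on edge in the rack (y up, x along the slot), sunk 15 mm, top edge 53 mm above the bench; only its large faces can be gripped there. It can stand on a long edge on the free bench, be tipped over flat and be taken by its ends, 60 mm apart.
- shim_rack: Wooden rack block fixed to the bench, 100 x 84 x 20 mm. Origin: centre of its underside; slots run along its x. The thin plate stands in the narrow slot at y = +16 mm, its bottom edge 5 mm above the bench; the wider slot at y = -18 mm is empty. An iron banding wheel, 160 mm across and 150 mm high, stands fixed between rack and fixture (centre at world x 0.55, y 0.18): carry over or round it. The bench in front of it, about x 0.36 to 0.48, y -0.03 to 0.12, is free.
- stamp_block: Wooden stamp block with a turned knob, 62 x 62 x 64 mm, a loose bystander. Origin: centre of its underside.
- jar_antimon: Yellow pigment jar with a black lid, 48 mm across and 78 mm high, a loose bystander. Origin: centre of its underside.
Mind the look-alikes: they are no part of the job. What is shaped like the shim_thin but yellow is not meant.

How it is judged:
By the outcome, as a careful person would: the job done as asked, in the order asked, and still so for the second after the job is handed in, with the robot touching nothing.
It also fails if it takes over 72 s, if anything falls off the work surface, if the arm or the gripper's body presses on something with over 40 N, if the wrist force passes 120 N, or if a joint passes its speed limit or range.

## Working session

There is one attempt and no reset: what is moved stays moved. The work goes in short steps, Python scripts to look and compute and a tool call to move; the robot and the scene stay as the last step left them, time stands still between calls to the robot, and variables do not carry over. Pictures are saved under pics/ and viewed, at most 13 in all, crops included, and the job is handed in when it is done.

Besides the shell and the picture viewer there is one more tool, called as name(argument=value, ...) on one line, values as JSON. apply_moves: Moves the arm, as the interface text tells. Its arguments: {"type":"object","properties":{"deltas":{"type":"array","items":{"type":"array","items":{"type":"number"}}}},"required":["deltas"]}

```bash
mkdir -p pics
cat > h.py <<'E'
import numpy as np, cv2
from scipy.spatial.transform import Rotation as R
from station import bot, cams, finish_job, trace
def cam(n,save=None):
    c=cams.camera(n)
    if save: cv2.imwrite('pics/'+save,cv2.cvtColor(c['image'],cv2.COLOR_RGB2BGR))
    return c
def Rm(c):
    o=np.array(c['orientation']); return R.from_quat(o).as_matrix() if o.size==4 else o
def ray(c,uv,z):
    K=np.array(c['camera_matrix']); p=np.linalg.solve(K,[uv[0],uv[1],1.])
    d=Rm(c)@np.array([p[0],-p[1],-p[2]]); e=np.array(c['eye']); return e+d*(z-e[2])/d[2]
def proj(c,P):
    q=Rm(c).T@(np.array(P)-c['eye']); q=np.array(c['camera_matrix'])@np.array([q[0],-q[1],-q[2]]); return q[:2]/q[2]
E
python3 - <<'E'
from h import *
print(bot.hold_point_z, bot.observe())
a=cam('scene','s0.png'); b=cam('top','t0.png'); w=cam('wrist','w0.png')
for c in (a,b,w): print({k:v for k,v in c.items() if k!='image'})
Z=dict(shim_thick=.016,shim_thin=.053,fixture=.03,shim_rack=.02,stamp_block=.03,jar_antimon=.078,seat=.03)
for n in Z:
  for cn,c in (('top',b),('scene',a)):
    for d in trace(n,cn): print(n,cn,round(d['p'],2),np.round(d['uv']),d['pixels'].sum(),ray(c,d['uv'],Z[n]).round(3))
E
```

```text
0.0188 {'clock': 0.0, 'joint_pos': array([ 1.14301496e+00,  2.76553095e-01,  1.50609246e+00,  1.53104163e-05,
        1.36067115e+00, -1.21003291e-01]), 'qvel': array([ 0.0007962 , -0.00117352, -0.00020323, -0.00182876, -0.00235801,
       -0.00066708]), 'joint_torque': array([-1.60454576e-03, -4.04590559e+01, -2.37220842e+01,  6.97792810e-02,
        3.50065611e-02, -1.22134029e-04]), 'position': array([0.17341708, 0.54765415, 0.20464483]), 'orientation': array([ 1.52789780e-01,  9.88258337e-01, -8.27747556e-04, -2.40781245e-04]), 'contact_force': array([0.26093303, 0.14021014, 0.28404439]), 'moment': array([-0.02098754,  0.04373864, -0.03871688]), 'gripper_force': 0.0, 'opening': 0.09405129658657517}
{'camera_matrix': array([[494.63326523,   0.        , 312.57608557],
       [  0.        , 494.63326523, 249.02801957],
       [  0.        ,   0.        ,   1.        ]]), 'eye': array([-0.07594079, -0.68037881,  0.59727495]), 'orientation': array([ 0.47465811, -0.17902722, -0.30013666,  0.80781614])}
{'camera_matrix': array([[547.03750782,   0.        , 321.58334446],
       [  0.   
[... 1027 characters left out ...]
73 0.377 0.053]
fixture top 0.97 [364. 238.] 1552 [ 0.537 -0.082  0.03 ]
fixture scene 0.96 [350. 295.] 2049 [ 0.529 -0.104  0.03 ]
shim_rack top 0.93 [178. 259.] 1171 [0.499 0.403 0.02 ]
shim_rack scene 0.83 [206. 224.] 668 [0.481 0.388 0.02 ]
stamp_block top 0.9 [226. 303.] 644 [0.381 0.276 0.03 ]
stamp_block scene 0.91 [193. 253.] 687 [0.372 0.258 0.03 ]
jar_antimon top 0.93 [337. 178.] 380 [ 0.687 -0.016  0.078]
jar_antimon scene 0.59 [374. 247.] 697 [ 0.647 -0.053  0.078]
seat top 0.66 [367. 232.] 236 [ 0.553 -0.091  0.03 ]
seat scene 0.81 [342. 295.] 219 [ 0.516 -0.093  0.03 ]
seat scene 0.46 [375. 248.] 691 [ 0.711 -0.001  0.03 ]
seat scene 0.35 [347. 297.] 2115 [ 0.517 -0.106  0.03 ]
```

View pics/t0.png

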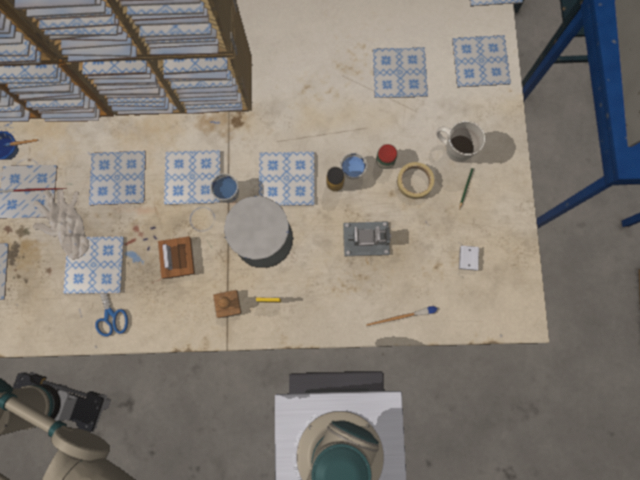

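View pics/s0.png

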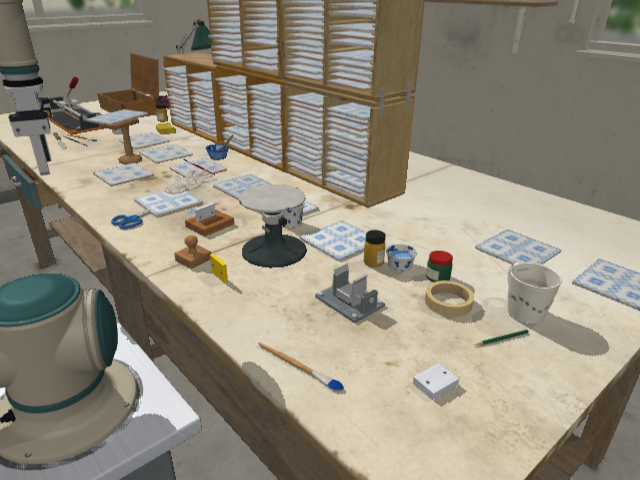

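The top view shows the thick plate at (469,258), the fixture at (367,238), the rack at (177,257), the wheel at (258,230), the stamp block at (227,303), and the jar at (335,178).
Two things could be taken for the thin shim. One is the aluminium plate in the rack, top (168,257) / scene (204,214). The other is the yellow plate, top (268,300) / scene (218,268). I choose the rack one and will check it in a crop.

Run:
```python
from h import *
t=cv2.imread('pics/t0.png'); s=cv2.imread('pics/s0.png')
f=lambda im,x,y:cv2.resize(im[y:y+75,x:x+100],(400,300),interpolation=cv2.INTER_CUBIC)
cv2.imwrite('pics/c1.png',np.vstack([np.hstack([f(t,320,200),f(s,300,250)]),np.hstack([f(t,125,220),f(s,160,185)])]))
c=cam('top'); 
d=trace('shim_thick','top')[0]; cs=cv2.findContours(d['pixels'].astype('uint8'),0,2)[0]; k=max(cs,key=cv2.contourArea)[:,0]
P=np.array([ray(c,p,.016)[:2] for p in k],dtype='float32'); print('top',cv2.minAreaRect(P))
c=cam('scene'); d=trace('shim_thick','scene')[0]; cs=cv2.findContours(d['pixels'].astype('uint8'),0,2)[0]; k=max(cs,key=cv2.contourArea)[:,0]
P=np.array([ray(c,p,.016)[:2] for p in k],dtype='float32'); print('scene',cv2.minAreaRect(P), cv2.boxPoints(cv2.minAreaRect(P)))
```

```text
top ((0.48044976592063904, -0.3515056371688843), (0.04852554574608803, 0.06095883622765541), 81.77669525146484)
scene ((0.4740922451019287, -0.3575734794139862), (0.056550830602645874, 0.07359874993562698), 82.60881805419922) [[ 0.4339612  -0.38087997]
 [ 0.5069484  -0.39034793]
 [ 0.5142233  -0.334267  ]
 [ 0.44123608 -0.32479903]]
```

View pics/c1.png

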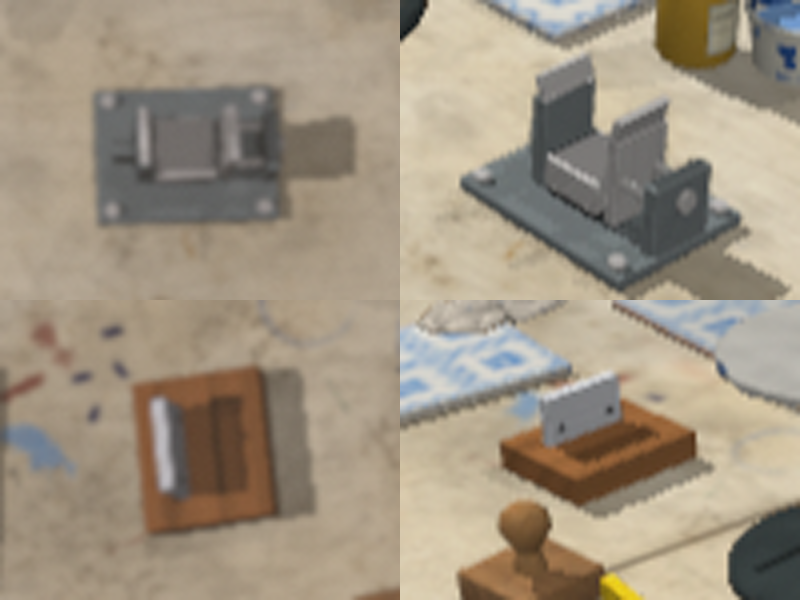

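The rack plate is bare aluminium with dots, so it is the real thin shim, and the yellow one is the look-alike. The fixture's fence is at world +y and its spring housing at -y. I'm moving above the thick plate.

apply_moves(deltas=[[0.019,-0.056,0,-0.14,-1],[0.019,-0.056,0,-0.14,-1],[0.019,-0.056,0,-0.14,-1],[0.019,-0.056,0,-0.14,-1],[0.019,-0.056,0,-0.14,-1],[0.019,-0.056,0,-0.14,-1],[0.019,-0.056,0,-0.14,-1],[0.019,-0.056,0,-0.14,-1],[0.019,-0.056,0,-0.14,-1],[0.019,-0.056,0,-0.14,-1]])

```text
clock: 2.3
position: [0.3641, -0.0137, 0.206]
orientation: [0.755, 0.655, 0.001, 0.001]
contact_force: [0.8, 1.2, -0.1]
opening: 0.0938
gripper_force: 0.0
```

apply_moves(deltas=[[0.019,-0.056,-0.01,0,-1],[0.019,-0.056,-0.01,0,-1],[0.019,-0.056,-0.01,0,-1],[0.019,-0.056,-0.01,0,-1],[0.019,-0.056,-0.01,0,-1],[0.019,-0.056,0,0,-1],[0,0,0,0,-1]])

```text
clock: 3.18
position: [0.4788, -0.3521, 0.1545]
orientation: [0.755, 0.656, -0.0, 0.001]
contact_force: [0.1, 0.8, -0.2]
opening: 0.0935
gripper_force: 0.0
```

```bash
cat >> h.py <<'E'
def yaw(o=None):
    m=R.from_quat(bot.observe()['orientation']).as_matrix()[:,1]; return np.arctan2(m[1],m[0])
def rect(name,cn,c,z,i=0):
    d=trace(name,cn)
    if not d: print('none'); return
    k=max(cv2.findContours(d[i]['pixels'].astype('uint8'),0,2)[0],key=cv2.contourArea)[:,0]
    P=np.array([ray(c,p,z)[:2]*1000 for p in k],dtype='float32'); r=cv2.minAreaRect(P); print(name,cn,d[i]['p'],np.round(r[0],1),np.round(r[1],1),round(r[2],1)); return cv2.boxPoints(r)
E
python3 - <<'E'
from h import *
c=cam('wrist','w1.png'); print(rect('shim_thick','wrist',c,.016))
o=bot.observe(); print(o['position'],yaw(),o['clock'],c['eye'])
c=cam('top')
print('base',[ray(c,(320+a/4,200+b/4),.008)[:2].round(4) for a,b in ((94,92),(278,88),(283,219),(98,224))])
print('rack',[ray(c,(125+a/4,220+b/4),.02)[:2].round(4) for a,b in ((133,383-300),(262,366-300),(277,515-300),(150,532-300))])
E
```

```text
shim_thick wrist 0.94 [ 481.4 -350.8] [50.2 61.5] 83.3
[[ 447.91415 -372.1729 ]
 [ 508.97946 -379.3275 ]
 [ 514.8174  -329.50006]
 [ 453.75204 -322.34546]]
[ 0.47723191 -0.34763874  0.15489518] -0.13699838566478212 3.275 [ 0.49040046 -0.26999926  0.33423394]
base [array([ 0.5845, -0.0315]), array([ 0.5835, -0.1535]), array([ 0.4954, -0.1522]), array([ 0.4957, -0.031 ])]
rack [array([0.5488, 0.4578]), array([0.5577, 0.3728]), array([0.4586, 0.3609]), array([0.4498, 0.4435])]
```

View pics/w1.png

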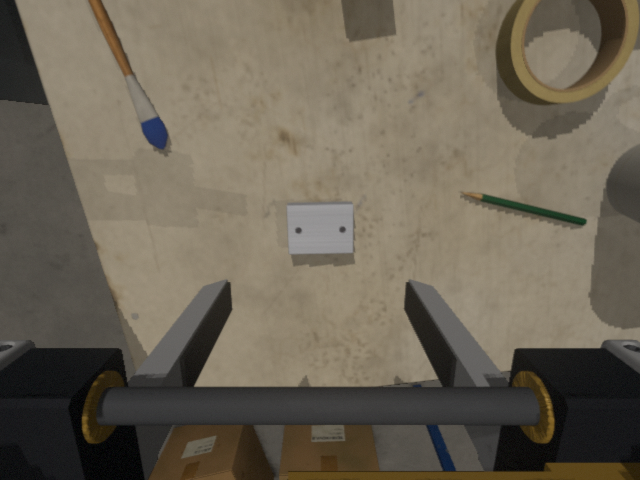

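The wrist view shows the thick plate at (320,228) with clear space around it, aligned with the jaws. I'm descending to grip it.

apply_moves(deltas=[[0.003,-0.004,-0.04,0,-1],[0,0,-0.05,0,-1],[0,0,-0.04,0,-1],[0,0,-0.018,0,-1],[0,0,0,0,-1],[0,0,0,0,1],[0,0,0,0,1],[0,0,0,0,1],[0,0,0,0,1]])

```text
clock: 4.45
position: [0.481, -0.3521, 0.0081]
orientation: [0.754, 0.657, 0.0, 0.001]
contact_force: [0.0, 0.5, 2.4]
opening: 0.0593
gripper_force: 30.0
```

apply_moves(deltas=[[0,0,0,0,-1],[0,0,0,0,-1],[0,0,-0.005,0,-1],[0,0,0,0,-1],[0,0,0,0,1],[0,0,0,0,1],[0,0,0,0,1],[0,0,0,0,1]])

```text
clock: 5.45
position: [0.4807, -0.3518, 0.0025]
orientation: [0.754, 0.657, 0.0, 0.0]
contact_force: [-0.7, -1.1, -0.0]
opening: 0.0594
gripper_force: 30.0
```

apply_moves(deltas=[[0,0,0.04,0,1],[0,0,0.055,0,1],[0.01,0.03,0.055,0.03,1],[0.02,0.05,0.045,0.05,1],[0.02,0.05,0,0.05,1],[0.009,0.05,0,0,1],[0,0,0,0,1],[0,0,0,0,1]])

```text
clock: 6.45
position: [0.5371, -0.1779, 0.1915]
orientation: [0.709, 0.705, -0.0, 0.0]
contact_force: [-0.3, 0.5, -0.7]
opening: 0.0597
gripper_force: 30.0
```

Run:
```python
from h import *
o=bot.observe(); print(o['position'],yaw(),o['clock'],o['opening'])
c=cam('wrist','w2.png'); print(c['eye']); im=cv2.imread('pics/w2.png')
for x in (-.045,.045):
  for y in (-.06,.06):
    print(x,y,proj(c,(.54+x,-.092+y,.008)).round(1))
print(rect('fixture','wrist',c,.008))
p=proj(c,(.54,-.092,.04)).astype(int); x0=max(p[0]-100,0); y0=max(p[1]-75,0); print(x0,y0)
cv2.imwrite('pics/w2c.png',cv2.resize(im[y0:y0+150,x0:x0+200],None,fx=4,fy=4,interpolation=cv2.INTER_CUBIC))
```

```text
[ 0.53714115 -0.1779309   0.1915441 ] -0.005214261135048923 6.45 0.05972626875728743
[ 0.53790092 -0.09516132  0.37133596]
-0.045 -0.06 [276.  194.7]
-0.045 0.06 [270.9  64.2]
0.045 -0.06 [365.1 194.1]
0.045 0.06 [369.1  63.5]
fixture wrist 0.89 [541.8 -91.5] [ 91.1 128.3] 0.4
[[ 495.84308   -27.706497]
 [ 496.71515  -155.98843 ]
 [ 587.8509   -155.36893 ]
 [ 586.9788    -27.08699 ]]
220 56
```

View pics/w2c.png

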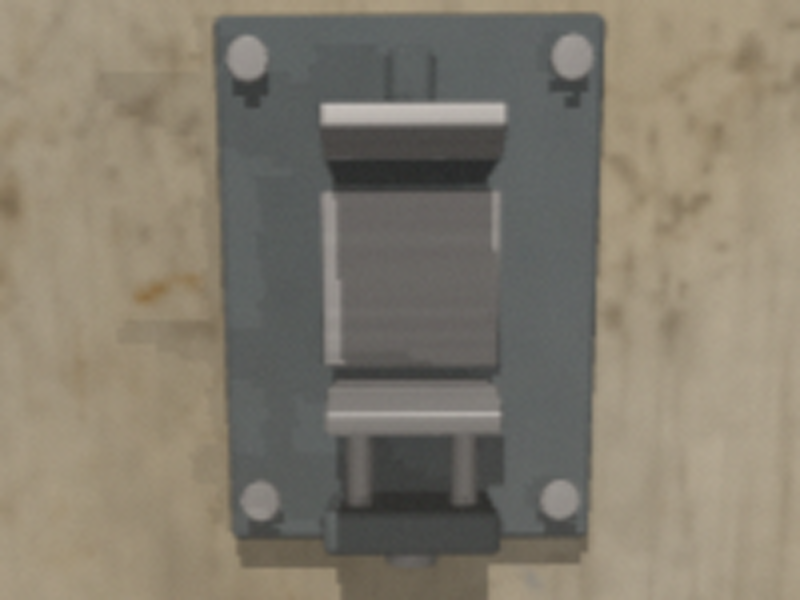

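```bash
cat > fit.py <<'E'
from h import *
from scipy.optimize import least_squares
import sys
# fixture pose (x,y,yaw) from labelled wrist points; crop px -> image px
c=cam('wrist')
px=np.array([(215,16),(605,16),(587,540),(234,535),(320,125),(506,125),(328,413),(500,413)])/4+[220,56]
M=np.array([(-45,60,8),(45,60,8),(45,-60,8),(-45,-60,8),(-18,28,75),(18,28,75),(-18,-25,75),(18,-25,75)])/1e3
def W(v): return (R.from_euler('z',v[2]).as_matrix()@M.T).T+[v[0],v[1],0]
f=lambda v:np.ravel([proj(c,p) for p in W(v)]-px)
r=least_squares(f,[.54,-.092,0]); print(r.x.round(4)); print(r.fun.reshape(-1,2).round(1))
for p,z in zip(px,M[:,2]): print(ray(c,p,z)[:2].round(4))
E
python3 fit.py; python3 -c "
from h import *
o=bot.observe(); print(o['position'],yaw())"
```

```text
[ 0.5422 -0.0891 -0.0067]
[[-0.4 -0.6]
 [ 0.6 -0.8]
 [ 0.2 -0.4]
 [-0.8  1. ]
 [-0.1  0.6]
 [ 0.7  0.5]
 [-1.1 -0. ]
 [ 0.8 -0.1]]
[ 0.498  -0.0293]
[ 0.5871 -0.03  ]
[ 0.5866 -0.1498]
[ 0.4977 -0.1478]
[ 0.5245 -0.0606]
[ 0.5599 -0.0609]
[ 0.525 -0.114]
[ 0.5594 -0.1143]
[ 0.53707743 -0.17894267  0.19149181] -0.007501028783530165
```

Run:
```python
from h import *
c=cam('wrist','w3.png'); o=bot.observe(); print(o['position'])
for d in trace('shim_thick','wrist'): print(d['p'],d['uv'],d['pixels'].sum())
print(rect('shim_thick','wrist',c,o['position'][2]+.0135), proj(c,o['position']))
```

```text
[ 0.53707996 -0.17894211  0.19149891]
0.84 [320.0, 299.8] 10782
shim_thick wrist 0.84 [ 537.  -176.6] [59.9 50.6] 0.3
[[ 506.91632 -151.49934]
 [ 507.19623 -202.09822]
 [ 567.0473  -201.7672 ]
 [ 566.7674  -151.16832]] [317.63622589 294.64412096]
```

View pics/w3.png

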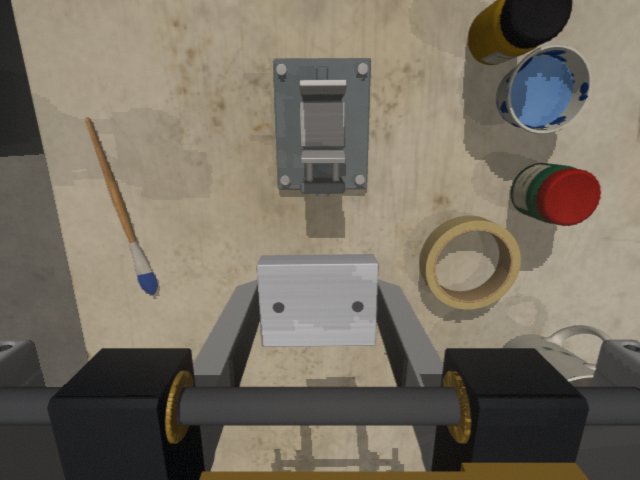

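The view shows the thick plate held level and centred, top face (260-377, 263-345). The empty channel lies above it at (322,120). I'm carrying it over the mouth and down to just above the lips.

apply_moves(deltas=[[0.005,0.03,0,0,1],[0,0.04,0,0,1],[0,0.02,-0.03,0,1],[0,0,-0.04,0,1],[0,0,-0.025,0,1],[0,0,0,0,1],[0,0,0,0,1]])

```text
clock: 7.62
position: [0.5433, -0.0884, 0.0977]
orientation: [0.709, 0.705, 0.0, 0.001]
contact_force: [0.2, -0.3, -1.5]
opening: 0.0596
gripper_force: 30.0
```

Run:
```python
from h import *
c=cam('scene','s3.png'); im=cv2.imread('pics/s3.png'); o=bot.observe(); print(o['position'],yaw(),o['contact_force'])
cv2.imwrite('pics/s3c.png',cv2.resize(im[225:345,280:440],None,fx=4,fy=4,interpolation=cv2.INTER_CUBIC))
```

```text
[ 0.54353251 -0.0884169   0.09809972] -0.006566497884605655 [ 0.27824723 -0.17369248 -1.01153469]
```

View pics/s3c.png

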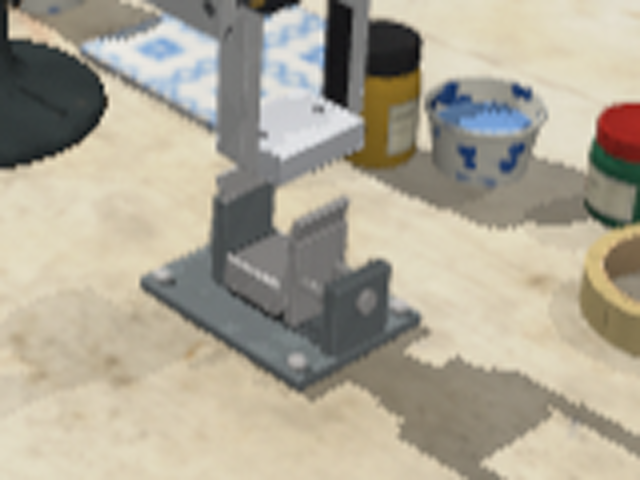

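The plate hangs above the mouth, centred in the crop at (300,140). I'm lowering it while watching the force.

apply_moves(deltas=[[-0.001,0,-0.012,0,1],[0,0,-0.008,0,1],[0,0,-0.006,0,1],[0,0,0,0,1]])

```text
clock: 8.18
position: [0.5409, -0.0875, 0.0701]
orientation: [0.709, 0.705, -0.0, -0.001]
contact_force: [0.4, -0.3, -2.2]
opening: 0.0593
gripper_force: 30.0
```

apply_moves(deltas=[[0,0,-0.005,0,1],[0,0,-0.005,0,1],[0,0,0,0,1]])

```text
clock: 8.55
position: [0.5411, -0.0872, 0.0602]
orientation: [0.709, 0.705, 0.0, -0.0]
contact_force: [-0.8, 1.3, -1.5]
opening: 0.0598
gripper_force: 30.0
```

apply_moves(deltas=[[0,0,-0.005,0,1],[0,0,-0.005,0,1],[0,0,0,0,1]])

```text
clock: 8.93
position: [0.541, -0.0875, 0.0501]
orientation: [0.709, 0.705, -0.0, -0.0]
contact_force: [1.0, 2.3, -2.9]
opening: 0.0596
gripper_force: 30.0
```

apply_moves(deltas=[[0,0,-0.005,0,1],[0,0,-0.005,0,1],[0,0,0,0,1]])

```text
clock: 9.3
position: [0.5411, -0.0876, 0.0402]
orientation: [0.709, 0.705, -0.0, -0.0]
contact_force: [0.7, 1.9, -2.3]
opening: 0.0596
gripper_force: 30.0
```

apply_moves(deltas=[[0,0,-0.004,0,1],[0,0,-0.003,0,1],[0,0,0,0,1]])

```text
clock: 9.68
position: [0.5413, -0.0877, 0.0334]
orientation: [0.709, 0.705, 0.0, -0.0]
contact_force: [0.0, 2.5, -2.8]
opening: 0.0599
gripper_force: 30.0
```

apply_moves(deltas=[[0,0,-0.001,0,1],[0,0,0,0,1]])

```text
clock: 9.93
position: [0.5413, -0.0877, 0.0327]
orientation: [0.709, 0.705, 0.0, 0.0]
contact_force: [-0.1, 2.5, -1.3]
opening: 0.0598
gripper_force: 30.0
```

apply_moves(deltas=[[0,0,0,0,-1],[0,0,0,0,-1],[0,0,0,0,-1],[0,0,0.04,0,-1],[0,0,0,0,1],[0,0,0,0,1],[0,0,0,0,1],[0,0,0,0,1],[0,0,0,0,1],[0,0,0,0,1]])

```text
clock: 11.18
position: [0.5413, -0.0877, 0.0725]
orientation: [0.709, 0.705, -0.0, -0.0]
contact_force: [0.6, 0.6, -0.5]
opening: 0.0378
gripper_force: 0.0
```

apply_moves(deltas=[[0,0,0,0,1],[0,0,0,0,1],[0,0,-0.01,0,1],[0,0,-0.008,0,1],[0,0,-0.004,0,1],[0,0,0,0,1]])

```text
clock: 11.92
position: [0.541, -0.0877, 0.0502]
orientation: [0.709, 0.705, -0.0, -0.0]
contact_force: [-0.0, 0.3, -0.0]
opening: 0.0006
gripper_force: 0.0
```

apply_moves(deltas=[[0,0,-0.002,0,1],[0,0,-0.002,0,1],[0,0,0,0,1]])

```text
clock: 12.3
position: [0.5413, -0.0877, 0.0467]
orientation: [0.709, 0.705, -0.0, -0.0]
contact_force: [0.4, -0.5, 0.6]
opening: 0.0007
gripper_force: 0.0
```

apply_moves(deltas=[[0,0,-0.001,0,1],[0,0,-0.001,0,1],[0,0,0,0,1]])

```text
clock: 12.68
position: [0.5415, -0.0878, 0.0458]
orientation: [0.709, 0.705, 0.0, 0.0]
contact_force: [-0.7, 0.7, 6.4]
opening: 0.0002
gripper_force: 3.1
```

apply_moves(deltas=[[0,0,-0.0005,0,1],[0,0,0,0,1]])

```text
clock: 12.92
position: [0.5415, -0.0878, 0.0457]
orientation: [0.709, 0.705, 0.0, 0.0]
contact_force: [-1.6, 0.5, 9.1]
opening: 0.0004
gripper_force: 4.5
```

apply_moves(deltas=[[0,0,-0.001,0,1],[0,0,-0.001,0,1],[0,0,0,0,1],[0,0,0,0,1]])

```text
clock: 13.42
position: [0.5416, -0.0878, 0.0452]
orientation: [0.709, 0.705, 0.0, 0.001]
contact_force: [-5.0, 0.9, 18.4]
opening: 0.001
gripper_force: 9.2
```

apply_moves(deltas=[[0,0,-0.001,0,1],[0,0,0,0,1],[0,0,0,0,1]])

```text
clock: 13.8
position: [0.5416, -0.0878, 0.045]
orientation: [0.709, 0.705, 0.0, 0.001]
contact_force: [-5.4, 1.7, 23.3]
opening: 0.0004
gripper_force: 11.6
```

apply_moves(deltas=[[0,0,-0.001,0,1],[0,0,-0.001,0,1],[0,0,0,0,1],[0,0,0,0,1]])

```text
clock: 14.3
position: [0.5417, -0.0878, 0.0445]
orientation: [0.709, 0.705, 0.001, 0.001]
contact_force: [-8.3, 2.3, 33.1]
opening: 0.0004
gripper_force: 16.5
```

apply_moves(deltas=[[0,0,0.006,0,1],[0,0,0.03,0,1],[0,0,0.06,0,1],[0,0,0.06,0,-0.5],[-0.02,0.02,0,0.185,-0.5],[-0.04,0.04,0,0.185,-0.5],[-0.06,0.06,0,0.185,-0.5],[-0.05,0.06,0,0.185,-0.5],[0,0.06,0,0.185,-0.5],[0,0.06,0,0.185,-0.5]])

```text
clock: 15.55
position: [0.3966, 0.186, 0.1957]
orientation: [0.229, 0.974, 0.0, 0.001]
contact_force: [0.7, 0.2, -0.2]
opening: 0.0668
gripper_force: 0.0
```

The thick plate lies solid: 33 N with about 1.5 mm of give, which matches the cushion. Next, the rack.

apply_moves(deltas=[[0.013,0.057,0,0.15,-0.5],[0.03,0.06,0,0.15,-0.5],[0.03,0.06,0,0.15,-0.5],[0.03,0.06,-0.02,0.14,-0.5],[0,0,-0.01,0,-0.5],[0,0,0,0,-0.5]])

```text
clock: 16.3
position: [0.4916, 0.4059, 0.1657]
orientation: [-0.061, 0.998, -0.001, -0.002]
contact_force: [0.3, 0.3, -0.1]
opening: 0.0706
gripper_force: 0.0
```

Run:
```python
from h import *
o=bot.observe(); print(o['position'],yaw(),o['clock'],o['opening'])
c=cam('wrist','w4.png'); print(c['eye'])
for n,z in (('shim_thin',.053),('shim_rack',.02)):
  print(rect(n,'wrist',c,z))
  d=trace(n,'wrist')[0]; print(d['uv'],ray(c,d['uv'],z))
print(proj(c,o['position']))
```

```text
[0.49158308 0.40587384 0.16567087] 1.6937309806244256 16.3 0.07062608599056176
[0.41028309 0.39603797 0.34582154]
shim_thin wrist 0.77 [498.5 427.9] [68.7 11.7] 8.4
[[463.66437 428.72214]
 [465.37982 417.1074 ]
 [533.335   427.14407]
 [531.61957 438.75882]]
[343.9, 250.0] [0.49868092 0.42865177 0.053     ]
shim_rack wrist 0.71 [504.6 414.3] [102.9  84.9] 7.0
[[448.3429  450.093  ]
 [458.72412 365.87137]
 [560.866   378.46152]
 [550.4848  462.68314]]
[320.1, 239.2] [0.50085542 0.40866323 0.02      ]
[318.23469979 294.75890565]
```

View pics/w4.png

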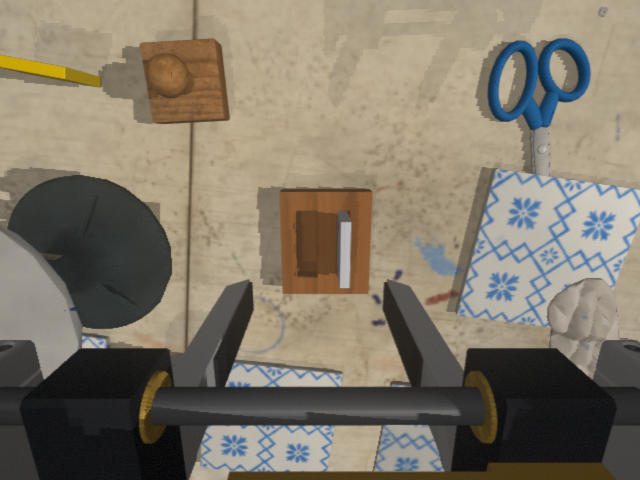

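The wrist view shows the thin plate's top edge at (346,254) in the right-hand slot. The jaws are parallel to its faces, with the stamp block at (185,80).

apply_moves(deltas=[[0.01,0.0225,0,0,-0.5],[0,0,-0.05,0.01,-0.5],[0,0,-0.05,0,-0.5],[0,0,-0.025,0,-0.5],[0,0,0,0,-0.5]])

```text
clock: 17.18
position: [0.5016, 0.4279, 0.0411]
orientation: [-0.066, 0.998, -0.001, -0.002]
contact_force: [-0.2, -0.5, 0.6]
opening: 0.0701
gripper_force: 0.0
```

apply_moves(deltas=[[0,0,-0.013,0,-0.5],[0,0,0,0,1],[0,0,0,0,1],[0,0,0,0,1],[0,0,0,0,1],[0,0,0,0,1],[0,0,0,0,1],[0,0,0,0,1],[0,0,0,0,1]])

```text
clock: 18.3
position: [0.5028, 0.4297, 0.0293]
orientation: [-0.067, 0.998, 0.0, -0.0]
contact_force: [1.2, 2.3, -0.2]
opening: 0.0087
gripper_force: 30.0
```

apply_moves(deltas=[[0,0,0.015,0,1],[0,0,0.04,0,1],[0,0,0.06,0,1],[-0.02,-0.03,0.06,0,1],[-0.02,-0.06,0.005,-0.05,1],[-0.02,-0.06,0,-0.05,1],[-0.02,-0.06,0,-0.03,1],[-0.012,-0.06,0,0,1],[0,-0.06,0,0,1],[0,-0.05,-0.05,0,1]])

```text
clock: 19.55
position: [0.4165, 0.0581, 0.162]
orientation: [-0.001, 1.0, -0.001, 0.005]
contact_force: [1.0, -0.4, -2.0]
opening: 0.0088
gripper_force: 30.0
```

apply_moves(deltas=[[0,0,-0.055,0,1],[0,0,-0.03,0,1],[0,0,-0.015,0,1],[0,0,0,0,1]])

```text
clock: 20.05
position: [0.4128, 0.0603, 0.0585]
orientation: [-0.002, 1.0, -0.0, -0.001]
contact_force: [-0.3, 0.4, -1.0]
opening: 0.0086
gripper_force: 30.0
```

apply_moves(deltas=[[0,0,-0.02,0,1],[0,0,-0.01,0,1],[0,0,-0.003,0,1],[0,0,0,0,1]])

```text
clock: 20.55
position: [0.4141, 0.0607, 0.0261]
orientation: [-0.002, 1.0, -0.0, 0.0]
contact_force: [0.0, -0.7, -0.6]
opening: 0.009
gripper_force: 30.0
```

apply_moves(deltas=[[0,0,-0.001,0,1],[0,0,-0.001,0,1],[0,0,0,0,1]])

```text
clock: 20.92
position: [0.4141, 0.0607, 0.0243]
orientation: [-0.002, 1.0, 0.0, 0.0]
contact_force: [-1.2, 0.4, 5.7]
opening: 0.0086
gripper_force: 30.0
```

apply_moves(deltas=[[0,0,0,0,-1],[0,0,0,0,-1],[0,0,0,0,-1],[0,0,0.007,0,-1],[0,0,0.007,0,-1],[0,0,0,0,-1],[0,0,0,0,-1],[0,-0.01,0,0,-1],[0,-0.01,0,0,-1],[0,-0.01,0,0,-1]])

```text
clock: 22.18
position: [0.4136, 0.0298, 0.0376]
orientation: [-0.001, 1.0, 0.0, -0.0]
contact_force: [-0.7, 0.1, -0.2]
opening: 0.0938
gripper_force: 0.0
```

apply_moves(deltas=[[0,-0.006,0,0,-1],[0,-0.004,0,0,-1],[0,-0.004,0,0,-1],[0,-0.004,0,0,-1],[0,-0.004,0,0,-1],[0,-0.004,0,0,-1],[0,0,0,0,-1]])

```text
clock: 23.05
position: [0.4138, 0.0044, 0.0377]
orientation: [-0.001, 1.0, 0.0, 0.0]
contact_force: [0.1, -0.0, -0.1]
opening: 0.0938
gripper_force: 0.0
```

Run:
```python
from h import *
o=bot.observe(); print(o['position'],yaw(),o['clock'],o['opening'])
c=cam('scene','s5.png'); im=cv2.imread('pics/s5.png'); p=proj(c,(.414,.02,.01)).astype(int); print(p)
for d in trace('shim_thin','scene'): print(d['p'],d['uv'],d['pixels'].sum(),ray(c,d['uv'],.009))
cv2.imwrite('pics/s5c.png',cv2.resize(im[p[1]-60:p[1]+60,p[0]-80:p[0]+80],None,fx=4,fy=4,interpolation=cv2.INTER_CUBIC))
```

```text
[0.41375487 0.00444637 0.03770039] 1.5736023542224988 23.05 0.09384364872633373
[268 297]
0.61 [216.5, 267.6] 349 [0.39510681 0.19556664 0.009     ]
```

View pics/s5c.png

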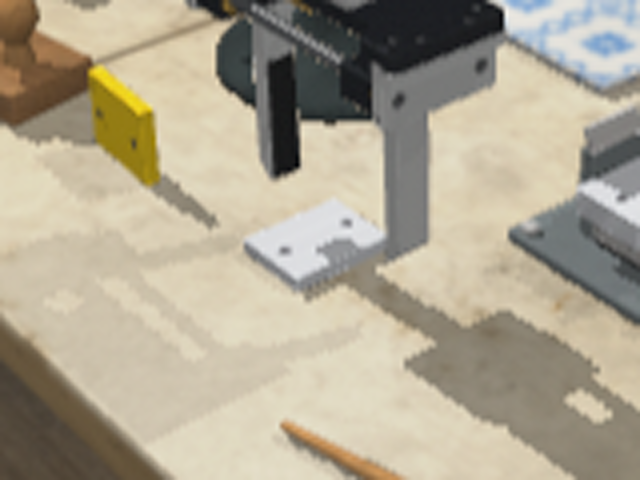

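The thin plate lies flat at about crop (315,242), clear of both fingers. I'm rising, turning a quarter, and taking a look.

apply_moves(deltas=[[0,0,0.03,0,-1],[0,0,0.05,-0.185,-1],[0,0.01,0.03,-0.185,-1],[0,0.01,0,-0.185,-1],[0,0,0,-0.185,-1],[0,0,0,-0.185,-1],[0,0,0,-0.185,-1],[0,0,0,-0.185,-1],[0,0,0,-0.185,-1],[0,0,0,-0.1,-1]])

```text
clock: 24.4
position: [0.4135, 0.0249, 0.1476]
orientation: [0.71, 0.704, -0.0, -0.0]
contact_force: [-0.5, -0.2, -0.3]
opening: 0.0942
gripper_force: 0.0
```

Run:
```python
from h import *
c=cam('wrist','w5.png');o=bot.observe(); print(o['position'],yaw(),o['clock'],o['opening'])
print(rect('shim_thin','wrist',c,.009))
c=cam('top'); 
for i,d in enumerate(trace('shim_thin','top')): rect('shim_thin','top',c,.009,i)
```

```text
[0.41356463 0.02486164 0.14762001] -0.01110088532899217 24.45 0.09358153255676198
shim_thin wrist 0.8 [414.6  30.2] [60.2 49.8] 0.9
[[384.06653    54.621017 ]
 [384.86993     4.8123107]
 [445.04742     5.782982 ]
 [444.24402    55.59169  ]]
shim_thin top 0.61 [386.2 172.1] [54.6 10.3] 88.4
```

apply_moves(deltas=[[0.001,0.0045,-0.04,0.02,-1],[0,0,-0.05,0,-1],[0,0,-0.04,0,-1],[0,0,-0.012,0,-1],[0,0,0,0,-1]])

```text
clock: 25.28
position: [0.4148, 0.0292, 0.0057]
orientation: [0.702, 0.712, -0.0, -0.0]
contact_force: [-0.6, 0.5, -0.0]
opening: 0.0939
gripper_force: 0.0
```

apply_moves(deltas=[[0,0,-0.004,0,-1],[0,0,0,0,-1],[0,0,0,0,1],[0,0,0,0,1],[0,0,0,0,1],[0,0,0,0,1],[0,0,0,0,1]])

```text
clock: 26.15
position: [0.4148, 0.0292, 0.0017]
orientation: [0.702, 0.712, 0.0, 0.0]
contact_force: [-0.6, 0.0, 1.0]
opening: 0.0594
gripper_force: 30.0
```

apply_moves(deltas=[[0,0,0.04,0,1],[0,0,0.055,0,1],[0,0,0.06,-0.02,1],[0.03,-0.04,0.04,0,1],[0.035,-0.06,0,0,1],[0.035,-0.06,0,0,1],[0.025,-0.05,0,0,1],[0,0,0,0,1],[0,0,0,0,1]])

```text
clock: 27.28
position: [0.5311, -0.1672, 0.1949]
orientation: [0.709, 0.705, -0.0, -0.001]
contact_force: [0.0, -0.0, -0.3]
opening: 0.0599
gripper_force: 30.0
```

Run:
```python
from h import *
c=cam('wrist','w6.png'); o=bot.observe(); print(o['position'],yaw(),o['clock'])
print(rect('shim_thin','wrist',c,o['position'][2]+.0075)); rect('shim_thick','wrist',c,.046)
im=cv2.imread('pics/w6.png'); p=proj(c,(.542,-.089,.05)).astype(int); print(p)
cv2.imwrite('pics/w6c.png',cv2.resize(im[20:380,200:460],None,fx=1.6,fy=1.6))
```

```text
[ 0.53097516 -0.16665048  0.19518262] -0.005618113362026036 27.325
shim_thin wrist 0.91 [ 531.  -165.4] [51.1 60.2] 89.6
[[ 500.68555 -190.69159]
 [ 560.9276  -191.13055]
 [ 561.2998  -140.0564 ]
 [ 501.05774 -139.61743]]
shim_thick wrist 0.6 [541.2 -87.1] [59.8 46.2] 0.7
[330 141]
```

View pics/w6c.png

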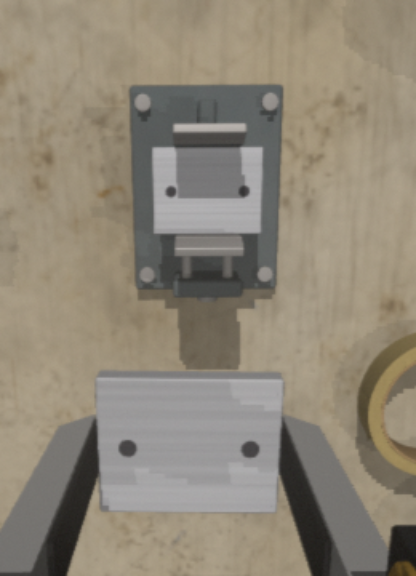

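The thick plate sits seated at crop (207,190), level and centred between the cheeks. The thin plate is held level at (190,440). I'm carrying it over the mouth.

apply_moves(deltas=[[0.0105,0.03,0,0,1],[0,0.0395,0,0,1],[0,0.01,-0.04,0,1],[0,0,-0.04,0,1],[0,0,-0.015,0,1],[0,0,0,0,1],[0,0,0,0,1]])

```text
clock: 28.3
position: [0.5437, -0.0887, 0.1023]
orientation: [0.709, 0.705, 0.001, 0.001]
contact_force: [-0.2, -0.5, -2.1]
opening: 0.0598
gripper_force: 30.0
```

apply_moves(deltas=[[-0.001,0.001,-0.012,0,1],[0,0,-0.01,0,1],[0,0,0,0,1],[0,0,0,0,1]])

```text
clock: 28.8
position: [0.5416, -0.0874, 0.0787]
orientation: [0.709, 0.705, 0.0, 0.0]
contact_force: [-0.2, -0.1, -1.1]
opening: 0.0596
gripper_force: 30.0
```

Exactly placed; bottom at about 77 mm. I'm lowering it into the lips.

apply_moves(deltas=[[0,0,-0.005,0,1],[0,-0.0003,-0.004,0,1],[0,0,0,0,1]])

```text
clock: 29.18
position: [0.5412, -0.0876, 0.0693]
orientation: [0.709, 0.705, -0.0, -0.0]
contact_force: [0.2, -0.0, -0.1]
opening: 0.0593
gripper_force: 30.0
```

apply_moves(deltas=[[0,-0.0005,-0.004,0,1],[0,-0.0004,-0.003,0,1],[0,0,0,0,1]])

```text
clock: 29.55
position: [0.5418, -0.0884, 0.0627]
orientation: [0.709, 0.705, 0.0, 0.0]
contact_force: [0.8, 0.4, -0.8]
opening: 0.0596
gripper_force: 30.0
```

apply_moves(deltas=[[0,0,-0.004,0,1],[0,0,-0.003,0,1],[0,0,0,0,1]])

```text
clock: 29.92
position: [0.5417, -0.0889, 0.0554]
orientation: [0.709, 0.705, -0.0, 0.0]
contact_force: [1.5, -0.9, -2.4]
opening: 0.0594
gripper_force: 30.0
```

apply_moves(deltas=[[0,0,-0.003,0,1],[0,0,-0.003,0,1],[0,0,0,0,1]])

```text
clock: 30.3
position: [0.5416, -0.0889, 0.0494]
orientation: [0.709, 0.705, -0.0, 0.0]
contact_force: [1.1, -1.8, -1.5]
opening: 0.0594
gripper_force: 30.0
```

apply_moves(deltas=[[0,0,-0.0015,0,1],[0,0,0,0,1],[0,0,0,0,-1],[0,0,0,0,-1],[0,0,0,0,-1],[0,0,0.03,0,-1],[0,0,0,0,1],[0,0,0,0,1],[0,0,0,0,1],[0,0,0,0,1]])

```text
clock: 31.55
position: [0.541, -0.0884, 0.0775]
orientation: [0.709, 0.705, -0.0, -0.001]
contact_force: [-0.2, -0.4, -0.5]
opening: 0.0579
gripper_force: 0.0
```

apply_moves(deltas=[[0,0,0,0,1],[0,0,0,0,1],[0,0,0,0,1],[0,0,0,0,1],[0,0,-0.01,0,1],[0,0,-0.008,0,1],[0,0,0,0,1]])

```text
clock: 32.42
position: [0.5406, -0.0883, 0.0591]
orientation: [0.709, 0.705, -0.001, -0.001]
contact_force: [-0.4, -0.0, -0.4]
opening: 0.0002
gripper_force: 0.0
```

apply_moves(deltas=[[0,0,-0.002,0,1],[0,0,-0.002,0,1],[0,0,-0.001,0,1],[0,0,0,0,1]])

```text
clock: 32.92
position: [0.5416, -0.0886, 0.0553]
orientation: [0.709, 0.705, 0.0, 0.0]
contact_force: [-0.1, -0.4, -0.2]
opening: 0.0004
gripper_force: 0.0
```

apply_moves(deltas=[[0,0,-0.001,0,1],[0,0,-0.001,0,1],[0,0,0,0,1],[0,0,0,0,1]])

```text
clock: 33.42
position: [0.5417, -0.0886, 0.0546]
orientation: [0.709, 0.705, 0.0, 0.0]
contact_force: [-2.3, 0.6, 8.1]
opening: 0.0007
gripper_force: 4.3
```

Contact at 55 mm, exactly the flat height. I'm pressing firmly.

apply_moves(deltas=[[0,0,-0.001,0,1],[0,0,-0.001,0,1],[0,0,-0.001,0,1],[0,0,0,0,1],[0,0,0,0,1]])

```text
clock: 34.05
position: [0.5418, -0.0886, 0.0539]
orientation: [0.709, 0.705, 0.0, 0.001]
contact_force: [-6.4, 1.6, 22.9]
opening: 0.0003
gripper_force: 11.4
```

apply_moves(deltas=[[0,0,-0.001,0,1],[0,0,-0.001,0,1],[0,0,0,0,1],[0,0,0,0,1]])

```text
clock: 34.55
position: [0.5418, -0.0886, 0.0534]
orientation: [0.709, 0.705, 0.001, 0.001]
contact_force: [-9.0, 2.0, 33.1]
opening: 0.0004
gripper_force: 16.2
```

apply_moves(deltas=[[0,0,0.006,0,1],[0,0,0.03,0,1],[0,0,0.06,0,1],[0,-0.04,0.04,0,1],[0,-0.05,0,0,1],[0,0,0,0,1]])

```text
clock: 35.3
position: [0.5418, -0.1816, 0.1845]
orientation: [0.711, 0.704, -0.0, 0.001]
contact_force: [-0.3, -0.2, -0.0]
opening: 0.0003
gripper_force: 0.0
```

Run:
```python
from h import *
c=cam('wrist','w7.png'); o=bot.observe(); print(o['position'],o['clock'])
print(rect('shim_thin','wrist',c,.055))
im=cv2.imread('pics/w7.png'); p=proj(c,(.542,-.089,.055)).astype(int); a=im[max(p[1]-60,0):max(p[1]-60,0)+120,p[0]-80:p[0]+80]
c=cam('scene','s7.png'); b=cv2.imread('pics/s7.png')[225:345,280:440]
f=lambda q:cv2.resize(q,(400,300),interpolation=cv2.INTER_CUBIC)
cv2.imwrite('pics/c7.png',np.hstack([f(a),f(b)]))
```

```text
[ 0.5412603  -0.17953731  0.18394921] 35.35
shim_thin wrist 0.92 [541.6 -88.2] [47.9 60.3] 89.9
[[ 511.42505 -112.06305]
 [ 571.72424 -112.21321]
 [ 571.8435   -64.33856]
 [ 511.5443   -64.1884 ]]
```

View pics/c7.png

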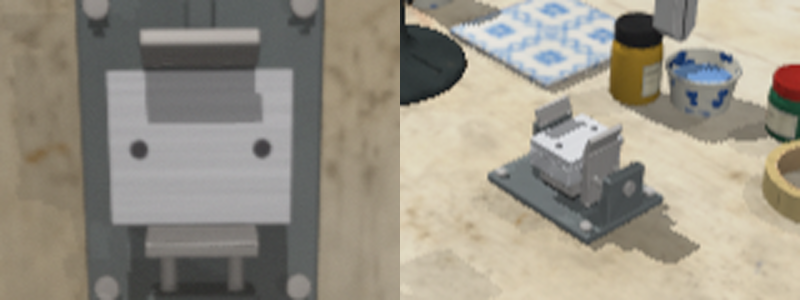

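The thin plate lies flat and centred on the thick one, at (200,147) in the left crop. Pressing it reached 33 N solidly, and the robot is clear, so I'm handing in.

```bash
python3 -c "
from h import *
print(finish_job())"
```

```text
the job is handed in; nothing more can be done
None
```

The job is handed in at about 35 s on the robot's clock: both plates lie flat and centred in the fixture, thick then thin, each pressed down at about 33 N with the hand off it, and the stamp block and jar were never touched.

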